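# Weigh the cylinder weight

### The arm

A 6-joint arm with a two-finger parallel gripper is mounted at the origin on the work surface. World frame = base frame: x ahead of the robot, y to its left, z up, the work surface at z = 0. Lengths are in mm, angles in degrees, forces in N, time in s.
With the tool pointing down it reaches from about 300 to 850 mm from the base axis. Payload 4.2 kg.
Tool frame: the origin (TCP) lies at the very end of the fingers, on their centre line; the grasp point (between the pads) lies 19 mm behind it; x points along the fingers, z is the direction in which the jaws open and shut, and the axes are right-handed (so a half turn about x gives the same grasp; the last joint's range is limited). The gripper opens to 91 mm and grips with 3 to 60 N. Pads are 32 mm wide; open, the fingers measure 118 mm over their backs; the gripper's body (76 mm by 178 mm) begins 60 mm behind the grasp point.
Start: joints at [-1.146, 18.312, 89.639, -0, 72.044, -1.146], TCP at [575.016, 0, 213.976] pointing down, gripper open.
Joint ranges: [-177.97, 177.97], [-48.28, 115.42], [12.27, 149.76], [-77.06, 257.06], [2.81, 150.46], [-146.56, 146.56]. Speed limits (degrees/s): [147.25, 147.25, 180, 180, 180, 180].

### API

Orientations are given as [roll, pitch, yaw] about the fixed x, y, z axes, in that order (R = Rz(yaw) Ry(pitch) Rx(roll)).
In Python, from workcell import state, grab_frame, camera_info, env, search_frame, place_of gives the robot as it stands.
- The arm moves only by the tool drive_tool, never from a script. Its argument "plan" is a list of rows, each a list of 7 numbers: the turn, a rotation vector about the world's x, y, z in degrees, then the shift along the world's x, y, z in mm, then the finger opening in mm, from 0 to 91.2. In form: [[wx, wy, wz, dx, dy, dz, jaw], ...]. A call has 1 to 10 rows; each row is the pose to reach, as a shift and turn from the pose measured when the call began; what a row does not reach only later rows make up. A row lasts 1/8 s, in which the tool goes at most 62.5 mm and 10.7 degrees, less where a joint would pass 70% of its speed; a pose out of reach is approached as far as the arm can. A call with a gripper value outside its range is refused whole. The fingers move at their own pace and stop on an object; "grip_force" is the grip in N (left out, the last holds). Time passes only in rows, so rows that repeat a pose let the fingers close. It gives the time, the measured TCP pose, the force and the opening at its end, in the units of the state.
- state(): the state, without advancing time (a new reading comes with each control period).
- grab_frame(name): name is "scene" or "side" or "wrist"; returns the picture (400x640x3 uint8, red, green, blue); there is no depth.
- camera_info(name): a dict with "intrinsics" (3x3 intrinsics, pixels), "origin" and "orientation" of the camera in the world; the wrist camera has in their place "hand_eye" (4x4, takes a point from camera to tool coordinates, whose origin is the TCP and whose axes are the tool frame's). Camera axes: x right, y down, z forward; pixel columns grow to the right and rows downward; lengths in mm; the calibration is good to about 2 mm. A picture is of the moment at which its call begins: read the wrist's pose just before it. camera_info takes no time and is no camera call.
- env.job_done(): hands the job in, once; it reports no verdict.
Trained networks look in the newest picture that a camera, given by its name, has taken for a name from the list of things; names that differ only in an ending like _2 or _b are one class to them, and where a whole thing is asked for, a point or a joint stands for the part that bears it (a point fixed in the world has none). Each returns a list of dicts, best first, with "p" (0 to 1); they miss things now and then, are a little off and sometimes report something else, mostly with a low value. They report only what shows in the picture. A call takes as long as a camera call.
- search_frame(camera, label): "rect" ([left, top, right, bottom] as shares, 0 to 1, of the picture: columns of its width, rows of its height, round what is visible of it).
- place_of(camera, label): "location" ([column, row] as shares, 0 to 1, of the picture: columns of its width, rows of its height: a listed point, or the origin of a listed thing).
The state is a dict: "time_s": time; "qpos": joint angles; "qvel": joint speeds; "effort": joint torques, N m; "ee_pos": TCP position; "ee_rot": TCP orientation; "force": force on the tool from outside, world axes, zero at the start; "torque": the same for the moment, N m; "gripper_width": finger opening in mm.
Only numpy, scipy, OpenCV 4.12 (cv2) and the standard library are available. Lean on these libraries where they do the work, as an engineer would, in place of code of your own. Each camera call takes 0.05 s, during which the arm holds its last target. There are 200 camera calls.

### The job

Lift the tall cylinder-shaped weight up and off its peg on the stand, and stand it upright near the middle of the round pan of the green bench balance. Set it down gently, without dropping it, and leave the flat disc weight and the ball weight hanging where they are.

Things in the scene. Friction and masses are not known exactly. Their poses are not given: they have to be found in the camera images.
- cylinder_weight: Plain steel, 0.35-0.7 kg. Origin: middle of the underside of its stirrup's top bar, resting on the peg 220 mm above the bench; z up. Closed stirrup of 12 mm deep (x) strip, 42 mm wide outside (y), pinched from above across y; top bar 6 mm thick, window 32 wide, 50 high. Below: foot bar to z -56, then upright cylinder 40 diameter, 60 tall, flat underside at z -116. Peg runs along its x, open end to +x
- disc_weight: Bystander: same stirrup and origin; a flat steel disc, 66 mm diameter, 18 thick, underside at z -74. All pegs: level bars 8 mm thick, along the weights' x within 3 degrees, 37 mm from origin back (-x) to a crossbar; the end, bent up 14 mm above the hang point, reaches 34 mm from origin to +x, away from the robot. To free a weight: lift 20-35 mm, draw it 50 mm or more to +x
- ball_weight: Bystander: same stirrup and origin; a steel ball, 48 mm diameter, lowest point at z -102. The fixed T-shaped stand has three pegs 120 mm apart in a row along y, the weights on them in any order at one height. Its crossbar, 300 mm long, tops out 6 mm above the hang points; the one post is behind the middle peg, 45 mm to -x
- pan (a point): Centre of the top face of the balance's pan: a level round steel plate 140 mm in diameter, 66 mm above the bench, fixed and rigid. The balance is a green box about 210 by 170 mm, wholly lower than the pan, fixed on the bench; z up, -x towards its display

How it is judged (in metres and radians):
On the way:
1. the cylinder weight is held by the fingers, lifted at least 15 mm from where it hung (contact force between the fingers and cylinder_weight above 0.5 N and height (world z) of cylinder_weight above 0.235 m), for 0.2 s.
At the end, for the whole second after the job is handed in: The cylinder weight stands upright (within about 6 degrees) and at rest on the balance's pan, its axis within 35 mm of the pan's centre, released; the disc weight and the ball weight hang on their pegs, within 30 mm of where they began (horizontal distance between cylinder_weight and pan below 0.035 m and z of cylinder_weight in the frame of pan between 0.108 and 0.122 m and angle between cylinder_weight's own z axis and vertical below 0.1 rad and linear speed of cylinder_weight below 0.02 m/s and contact force between the fingers and cylinder_weight below 0.05 N and distance of each of disc_weight, ball_weight from where it was at the start of the episode below 0.03 m); the robot touches nothing.
It fails at once if the cylinder weight is dropped or slammed onto the pan (faster than 0.45 m/s in the last 20 mm above it) (horizontal distance between cylinder_weight and pan below 0.08 m and z of cylinder_weight in the frame of pan below 0.136 m and linear speed of cylinder_weight above 0.45 m/s).
It fails at once if the disc weight or the ball weight is shifted more than 30 mm on its peg or taken off (distance of any of disc_weight, ball_weight from where it was at the start of the episode above 0.03 m).
It also fails if it takes over 45 s, if anything falls off the work surface, if the arm or the gripper's body presses on something with over 40 N, if the wrist force passes 120 N, or if a joint passes its speed limit or range.

## Working session

There is one attempt and no reset: what is moved stays moved. The work goes in short steps, Python scripts to look and compute and a tool call to move; the robot and the scene stay as the last step left them, time stands still between calls to the robot, and variables do not carry over. Pictures are saved under pics/ and viewed, about 8 in all and at most 12, crops included, and the job is handed in when it is done.

Besides the shell and the picture viewer there is one more tool, called after ">>>" by a JSON object that holds its "api" and its "payload", one argument or row to a line. drive_tool: Moves the arm, as the interface text tells. Its arguments: {"type":"object","properties":{"plan":{"type":"array"},"grip_force":{"type":"number"}},"required":["plan"]}

```bash
mkdir -p pics; cat > h.py <<'E'
import numpy as np, cv2
from scipy.spatial.transform import Rotation as R
from workcell import *
def cam(n, s=None):
    c=camera_info(n); K=np.array(c["intrinsics"])
    if "hand_eye" in c:
        s=s or state(); T=np.eye(4); r=np.array(s["ee_rot"],float)
        T[:3,:3]=R.from_euler('xyz',r,degrees=True).as_matrix(); T[:3,3]=s["ee_pos"]
        M=T@np.array(c["hand_eye"]); return K,M[:3,3],M[:3,:3]
    o=np.array(c["orientation"],float)
    Rm=o if o.shape==(3,3) else (R.from_euler('xyz',o,degrees=True).as_matrix() if o.size==3 else None)
    return K,np.array(c["origin"],float),Rm
def ray(C,px):
    K,o,Rm=C; d=Rm@np.linalg.inv(K)@np.array([px[0],px[1],1.]); return o,d/np.linalg.norm(d)
def at_z(C,px,z):
    o,d=ray(C,px); return o+d*(z-o[2])/d[2]
def proj(C,P):
    K,o,Rm=C; p=K@(Rm.T@(np.array(P,float)-o)); return p[:2]/p[2]
def tri(rs):
    A=np.zeros((3,3));b=np.zeros(3)
    for o,d in rs:
        M=np.eye(3)-np.outer(d,d);A+=M;b+=M@o
    return np.linalg.solve(A,b)
E
python3 - <<'E'
from h import *
print(state()); 
for n in("scene","side"):
    print(camera_info(n)); im=grab_frame(n); cv2.imwrite(f"pics/{n}0.png",im[:,:,::-1])
    for l in("cylinder_weight","disc_weight","ball_weight","pan"):
        for r in place_of(n,l)[:2]:
            px=np.array(r["location"])*[640,400]; print(n,l,round(r["p"],2),px.round(1),at_z(cam(n),px,66 if l=="pan" else 220).round(1))
E
```

```text
{'time_s': 0.0, 'qpos': array([-1.14639948e+00,  1.83524515e+01,  8.97068721e+01, -9.10604068e-04,
        7.20448169e+01, -1.14684548e+00]), 'qvel': array([-7.06883274e-02, -4.21522622e-02, -1.08886104e-05, -4.32747375e-02,
       -7.71292391e-02, -1.62829104e-02]), 'effort': array([-5.01459035e-04, -4.12465632e+01, -2.31973493e+01,  7.28826877e-02,
        4.58198413e-02, -1.41870069e-04]), 'ee_pos': array([5.74484833e+02, 1.14378338e-03, 2.13109014e+02]), 'ee_rot': array([179.32945699,  89.89585592, 179.33018449]), 'force': array([0.17014959, 0.54134553, 0.04536201]), 'torque': array([-0.00334052,  0.00626467, -0.04887464]), 'gripper_width': 90.6059806250506}
{'intrinsics': array([[409.8755556 ,   0.        , 321.12013672],
       [  0.        , 409.8755556 , 205.52678722],
       [  0.        ,   0.        ,   1.        ]]), 'origin': array([1192.08516544,   75.56499877,  941.11994366]), 'orientation': array([-139.85707134,   -0.51441541,   97.94377293])}
scene cylinder_weight 0.62 [403.2 186.9] [502.2 184.7 220. ]
scene disc_weight 0.69 [356.7 177.4] [487.   71.5 220. ]
scene ball_weight 0.63 [405.1 190.9] [514.7 189.3 220. ]
scene pan 0.91 [232.9 216.6] [ 534.1 -251.    66. ]
{'intrinsics': array([[413.10578169,   0.        , 320.7315694 ],
       [  0.        , 413.10578169, 194.34013174],
       [  0.        ,   0.        ,   1.        ]]), 'origin': array([392.81560041, 544.519996  , 819.9130739 ]), 'orientation': array([-137.77664562,   -0.68706336, -165.37566889])}
side cylinder_weight 0.84 [302.9 268.7] [509.6 187.4 220. ]
side ball_weight 0.69 [341.9 179.6] [492.1 -34.5 220. ]
side pan 0.91 [342.9 159. ] [ 531.8 -258.9   66. ]
```

```bash
python3 - <<'E'
import cv2
a=cv2.imread("pics/scene0.png")[110:310,140:480];b=cv2.imread("pics/side0.png")[120:350,200:440]
cv2.imwrite("pics/a.png",cv2.resize(a,None,fx=2.3,fy=2.3));cv2.imwrite("pics/b.png",cv2.resize(b,None,fx=2.5,fy=2.5))
E
```

```text
(no output)
```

View pics/a.png

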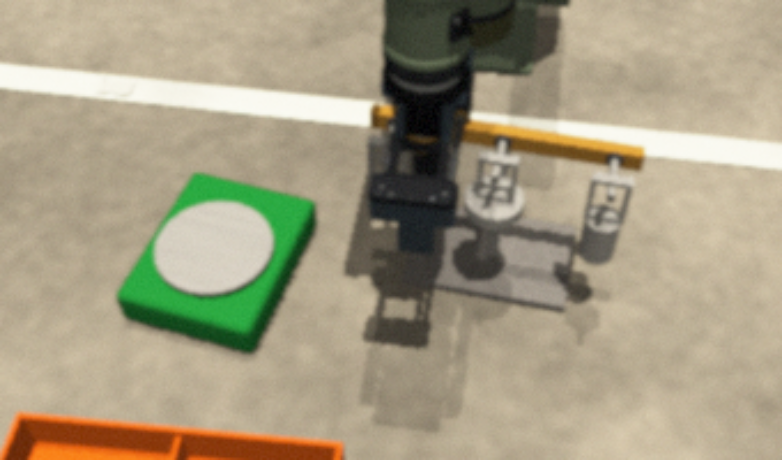

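View pics/b.png

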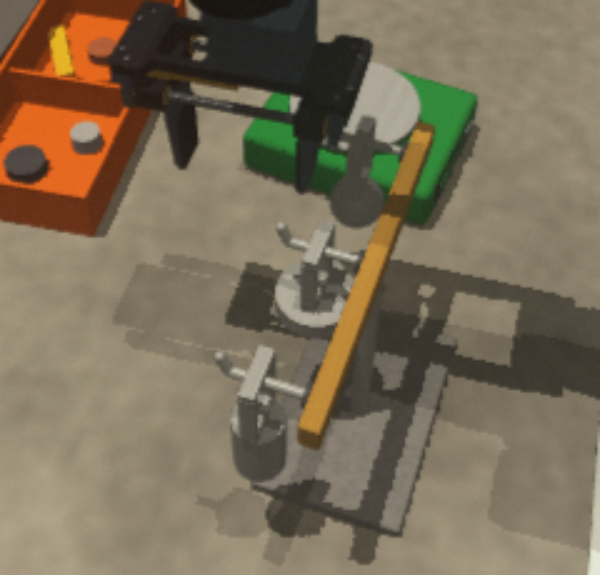

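```bash
python3 - <<'E'
from h import *
S,D=cam("scene"),cam("side")
print("cyl",tri([ray(S,(405,187.5)),ray(D,(303,267))]))
print("disc",tri([ray(S,(356.7,177.4)),ray(D,(328,217))]))
print("pan",tri([ray(S,(232.9,216.6)),ray(D,(342.9,159))]))
# crossbar ends, top mid (scene: left,right) ; side
for C,ps in((S,[(303.5,158),(419.5,175)]),(D,[(370,171),(325,294)])):
    print("bar",[at_z(C,p,226).round(0) for p in ps])
s=state();print(R.from_euler('xyz',s["ee_rot"],degrees=True).as_matrix().round(3),camera_info("wrist"))
E
```

```text
cyl [509.23442946 187.95860596 226.01198088]
disc [494.31864233  72.15563306 226.7083907 ]
pan [ 532.62687443 -252.97870859   67.84121625]
bar [array([445., -67., 226.]), array([462., 223., 226.])]
bar [array([441., -68., 226.]), array([461., 227., 226.])]
[[ 0. -0.  1.]
 [-0.  1.  0.]
 [-1. -0.  0.]] {'intrinsics': array([[333.00444218,   0.        , 321.81532204],
       [  0.        , 333.00444218, 199.57251942],
       [  0.        ,   0.        ,   1.        ]]), 'hand_eye': array([[-8.89351440e-05, -2.53849600e-01,  9.67243699e-01,
        -1.71102295e+02],
       [-5.27929112e-04, -9.67243556e-01, -2.53849611e-01,
         7.09958872e+01],
       [ 9.99999857e-01, -5.33212258e-04, -4.79926491e-05,
         4.05136216e-01],
       [ 0.00000000e+00,  0.00000000e+00,  0.00000000e+00,
         1.00000000e+00]])}
```

>>> {"api": "drive_tool", "payload": {
  "plan": [
    [0,0,10,0,0,60,91],
    [0,0,20,0,0,110,91],
    [0,0,30,-10,40,110,91],
    [0,0,40,-25,80,110,91],
    [0,0,50,-40,120,110,91],
    [0,0,60,-60,160,110,91],
    [0,0,70,-66,188,110,91],
    [0,0,80,-66,188,110,91],
    [0,0,86,-66,188,110,91],
    [0,0,86,-66,188,110,91]
  ]
}}

```text
time_s: 1.75
ee_pos: [508.9, 188.1, 324.0]
ee_rot: [-65.8, 90.0, 20.1]
force: [0.8, 0.3, -0.4]
gripper_width: 90.9
```

```bash
python3 - <<'E'
from h import *
s=state();print(s["ee_pos"],s["ee_rot"],R.from_euler('xyz',s["ee_rot"],degrees=True).as_matrix().round(3))
im=grab_frame("wrist");W=cam("wrist",s)
print([(round(r["p"],2),(np.array(r["location"])*[640,400]).round(1),at_z(W,np.array(r["location"])*[640,400],220).round(1)) for r in place_of("wrist","cylinder_weight")])
for P in([509,188,226],):print(proj(W,P))
cv2.imwrite("pics/w1.png",im[:,:,::-1])
for n in("scene","side"):
    grab_frame(n)
    for l in("cylinder_weight","disc_weight","ball_weight"):
        for r in place_of(n,l)[:2]:
            px=np.array(r["location"])*[640,400]; print(n,l,round(r["p"],2),px.round(1),at_z(cam(n),px,220).round(1))
E
```

```text
[508.89602928 188.10303337 323.96805263] [-65.79577241  89.99790589  20.14489569] [[ 0.    -0.997  0.071]
 [ 0.     0.071  0.997]
 [-1.    -0.     0.   ]]
[(0.92, array([322.9, 201.5]), array([511.9, 188.4, 220. ]))]
[322.14361937 200.04485831]
scene cylinder_weight 0.73 [406.4 189.2] [508.7 192.3 220. ]
scene disc_weight 0.66 [355.6 179.1] [493.1  69.4 220. ]
scene ball_weight 0.58 [307.9 176.6] [501.9 -46.9 220. ]
side cylinder_weight 0.93 [304.1 272.7] [505.4 194.4 220. ]
side disc_weight 0.89 [328.2 213.8] [497.3  60.  220. ]
side ball_weight 0.56 [340.5 172.8] [499.2 -52.8 220. ]
```

View pics/w1.png

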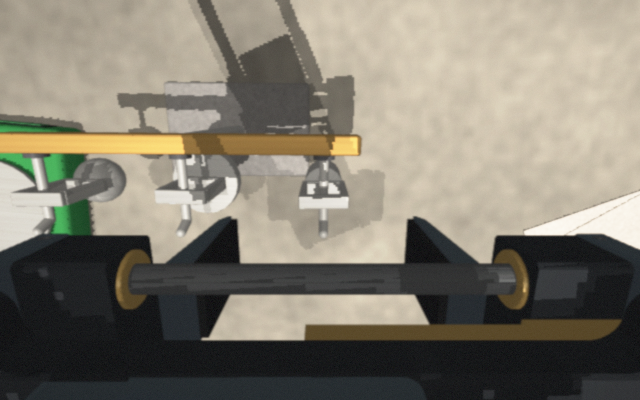

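The wrist view shows the cylinder's top bar centred at about (324, 201), level with the image rows. That puts it near (510, 190), which agrees with triangulation. The jaw is aligned, so I'll descend and pinch.

>>> {"api": "drive_tool", "payload": {
  "plan": [
    [0,0,0,1,1,-30,91],
    [0,0,0,1,1,-60,91],
    [0,0,0,1,1,-90,91],
    [0,0,0,1,1,-115,91],
    [0,0,0,1,1,-136,91],
    [0,0,0,1,1,-136,91],
    [0,0,0,1,1,-136,91]
  ],
  "grip_force": 30
}}

```text
time_s: 3.12
ee_pos: [510.6, 189.1, 188.9]
ee_rot: [-65.1, 89.9, 20.9]
force: [-0.3, 0.0, 0.5]
gripper_width: 91.2
```

>>> {"api": "drive_tool", "payload": {
  "plan": [
    [0,0,0,0,0,0,60],
    [0,0,0,0,0,0,50],
    [0,0,0,0,0,0,46],
    [0,0,0,0,0,0,43],
    [0,0,0,0,0,0,36],
    [0,0,0,0,0,0,30],
    [0,0,0,0,0,0,30],
    [0,0,0,0,0,0,30]
  ]
}}

```text
time_s: 4.12
ee_pos: [510.6, 189.1, 188.8]
ee_rot: [-67.3, 89.9, 18.7]
force: [-0.7, -0.5, -0.2]
gripper_width: 41.8
```

```bash
python3 - <<'E'
from h import *
im=grab_frame("wrist"); im2=grab_frame("side")
cv2.imwrite("pics/w2.png",np.hstack([im,cv2.resize(im2[150:350,200:360],(320,400))])[:,:,::-1][:, 160:])
E
```

```text
(no output)
```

View pics/w2.png

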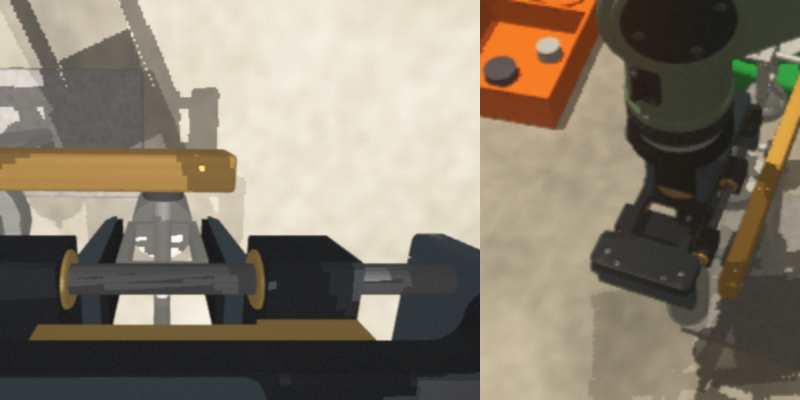

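The stirrup is between the pads: the opening is 41.8 mm against its 42 mm width. I'll lift it 28 mm.

>>> {"api": "drive_tool", "payload": {
  "plan": [
    [0,0,0,0,0,6,30],
    [0,0,0,0,0,12,30],
    [0,0,0,0,0,18,30],
    [0,0,0,0,0,24,30],
    [0,0,0,0,0,28,30],
    [0,0,0,0,0,28,30],
    [0,0,0,0,0,28,30],
    [0,0,0,0,0,28,30]
  ],
  "grip_force": 40
}}

```text
time_s: 5.22
ee_pos: [510.4, 189.0, 216.5]
ee_rot: [-69.0, 90.0, 16.9]
force: [-0.5, -0.2, -4.5]
gripper_width: 41.3
```

>>> {"api": "drive_tool", "payload": {
  "plan": [
    [0,0,0,8,-1,0,30],
    [0,0,0,20,-1,0,30],
    [0,0,0,34,-2,0,30],
    [0,0,0,48,-3,0,30],
    [0,0,0,62,-4,0,30],
    [0,0,0,76,-5,0,30],
    [0,0,0,90,-6,0,30],
    [0,0,0,100,-7,0,30],
    [0,0,0,100,-7,0,30],
    [0,0,0,100,-7,0,30]
  ]
}}

```text
time_s: 6.48
ee_pos: [610.0, 182.1, 216.5]
ee_rot: [7.8, 90.0, 93.8]
force: [-0.9, 1.1, -5.3]
gripper_width: 41.8
```

```bash
python3 - <<'E'
from h import *
s=state();print(s["ee_pos"],s["force"],s["gripper_width"])
a=grab_frame("side"); b=grab_frame("scene");
cv2.imwrite("pics/c.png",np.hstack([cv2.resize(a[120:360,160:400],(400,400)),cv2.resize(b[110:310,260:460],(400,400))])[:,:,::-1])
E
```

```text
[609.97079635 182.06951153 216.49975409] [-0.92222837  1.06450644 -5.27733296] 41.847462489626366
```

View pics/c.png

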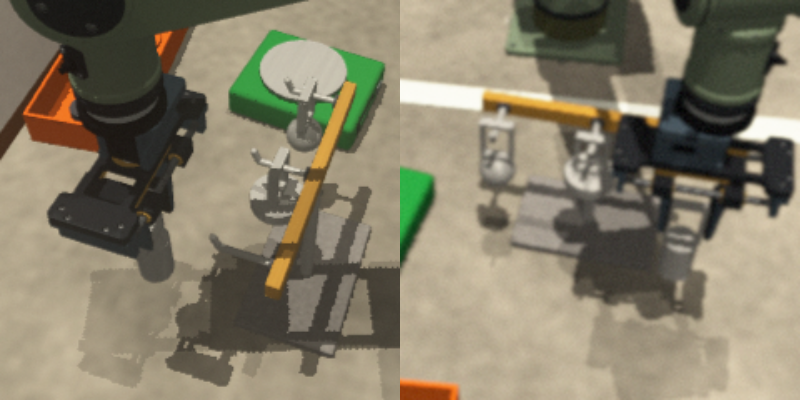

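It's off the peg, which now shows empty, and the disc and ball still hang. Next I'll raise it and carry it over to the pan.

>>> {"api": "drive_tool", "payload": {
  "plan": [
    [0,0,0,0,-5,20,30],
    [0,0,0,0,-25,40,30],
    [0,0,0,0,-60,60,30],
    [0,0,0,0,-100,60,30],
    [0,0,0,0,-145,60,30],
    [0,0,0,0,-190,60,30],
    [0,0,0,0,-235,60,30],
    [0,0,0,-10,-280,60,30],
    [0,0,0,-20,-325,60,30],
    [0,0,0,-30,-360,60,30]
  ]
}}

```text
time_s: 7.82
ee_pos: [579.1, -179.4, 276.9]
ee_rot: [-87.7, 90.0, -1.8]
force: [0.0, 0.5, -4.5]
gripper_width: 41.2
```

>>> {"api": "drive_tool", "payload": {
  "plan": [
    [0,0,0,-10,-25,0,30],
    [0,0,0,-20,-45,0,30],
    [0,0,0,-32,-60,0,30],
    [0,0,0,-42,-70,0,30],
    [0,0,0,-47,-74,0,30],
    [0,0,0,-47,-74,0,30],
    [0,0,0,-47,-74,0,30],
    [0,0,0,-47,-74,0,30]
  ]
}}

```text
time_s: 8.82
ee_pos: [532.5, -253.0, 276.9]
ee_rot: [-73.6, 90.0, 12.4]
force: [0.0, 0.4, -5.3]
gripper_width: 41.6
```

```bash
python3 - <<'E'
from h import *
s=state();print(s["ee_pos"],s["force"],s["gripper_width"],R.from_euler('xyz',s["ee_rot"],degrees=True).as_matrix().round(3))
im=grab_frame("wrist");W=cam("wrist",s)
for r in place_of("wrist","pan"):
    px=np.array(r["location"])*[640,400];print("w pan",r["p"],px,at_z(W,px,66))
a=grab_frame("side"); b=grab_frame("scene")
p=np.array(s["ee_pos"])
for n in("side","scene"):
    for l in("cylinder_weight","pan"):
        for r in place_of(n,l)[:1]:
            px=np.array(r["location"])*[640,400];print(n,l,r["p"],px,at_z(cam(n),px,66 if l=="pan" else p[2]+31))
cv2.imwrite("pics/d.png",np.hstack([cv2.resize(a[70:270,240:440],(400,400)),cv2.resize(b[110:310,140:340],(400,400))])[:,:,::-1])
E
```

```text
[ 532.45384984 -252.95699907  276.87775282] [ 0.02968945  0.3808637  -5.3295274 ] 41.56117937326777 [[ 0.001 -0.998  0.07 ]
 [ 0.     0.07   0.998]
 [-1.    -0.001  0.   ]]
w pan 0.72 [320.384 177.4  ] [ 535.02863764 -255.20708227   66.        ]
side pan 0.96 [342.08 159.6 ] [ 533.436602   -256.03591594   66.        ]
scene cylinder_weight 0.59 [213.888 149.68 ] [ 533.25463063 -257.02183211  307.87775282]
scene pan 0.67 [234.688 217.   ] [ 534.7561842 -245.793411    66.       ]
```

View pics/d.png

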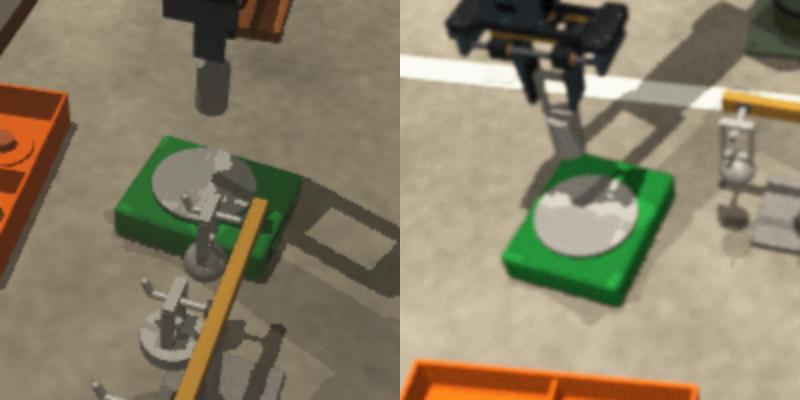

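The weight hangs upright above the pan and all centre estimates agree within about 10 mm. Contact should come about 126 mm below here.

>>> {"api": "drive_tool", "payload": {
  "plan": [
    [0,0,0,1,0,-15,30],
    [0,0,0,1,0,-35,30],
    [0,0,0,1,0,-55,30],
    [0,0,0,1,0,-75,30],
    [0,0,0,1,0,-92,30],
    [0,0,0,1,0,-104,30],
    [0,0,0,1,0,-112,30],
    [0,0,0,1,0,-118,30],
    [0,0,0,1,0,-121,30],
    [0,0,0,1,0,-121,30]
  ]
}}

```text
time_s: 10.48
ee_pos: [533.2, -253.4, 156.0]
ee_rot: [-94.6, 89.9, -8.7]
force: [0.2, -0.5, -4.7]
gripper_width: 41.6
```

>>> {"api": "drive_tool", "payload": {
  "plan": [
    [0,0,0,0,0,-1,30],
    [0,0,0,0,0,-2,30],
    [0,0,0,0,0,-3,30],
    [0,0,0,0,0,-3,30]
  ]
}}

```text
time_s: 10.98
ee_pos: [533.2, -253.4, 153.0]
ee_rot: [-90.2, 90.0, -4.3]
force: [0.6, -0.6, -4.7]
gripper_width: 41.8
```

>>> {"api": "drive_tool", "payload": {
  "plan": [
    [0,0,0,0,0,-0.7,30],
    [0,0,0,0,0,-1.4,30],
    [0,0,0,0,0,-2,30],
    [0,0,0,0,0,-2,30]
  ]
}}

```text
time_s: 11.48
ee_pos: [533.2, -253.4, 151.0]
ee_rot: [-91.0, 90.0, -5.0]
force: [-0.0, 1.0, -3.8]
gripper_width: 41.6
```

>>> {"api": "drive_tool", "payload": {
  "plan": [
    [0,0,0,0,0,-0.5,30],
    [0,0,0,0,0,-1,30],
    [0,0,0,0,0,-1,30]
  ]
}}

```text
time_s: 11.85
ee_pos: [533.3, -253.4, 151.0]
ee_rot: [-100.6, 89.9, -14.6]
force: [-2.5, 0.5, 4.9]
gripper_width: 41.8
```

The vertical force went from -4.7 to +4.9 N, so the weight is on the pan. I'll ease the grip and open slowly.

>>> {"api": "drive_tool", "payload": {
  "plan": [
    [0,0,0,0,0,0,30],
    [0,0,0,0,0,0,30],
    [0,0,0,0,0,0,42],
    [0,0,0,0,0,0,44],
    [0,0,0,0,0,0,50],
    [0,0,0,0,0,0,60],
    [0,0,0,0,0,0,75],
    [0,0,0,0,0,0,85],
    [0,0,0,0,0,0,85]
  ],
  "grip_force": 6
}}

```text
time_s: 12.98
ee_pos: [533.3, -253.4, 151.0]
ee_rot: [-100.0, 89.9, -14.0]
force: [0.4, -0.1, -0.9]
gripper_width: 84.7
```

```bash
python3 - <<'E'
from h import *
s=state();print(s["force"],s["gripper_width"]);W=cam("wrist",s)
im=grab_frame("wrist"); a=grab_frame("side")
cv2.imwrite("pics/e.png",np.hstack([im[:,150:550],cv2.resize(a[70:270,240:440],(400,400))])[:,:,::-1])
E
```

```text
[ 0.37332985 -0.05022794 -0.86258439] 84.69804862024961
```

View pics/e.png

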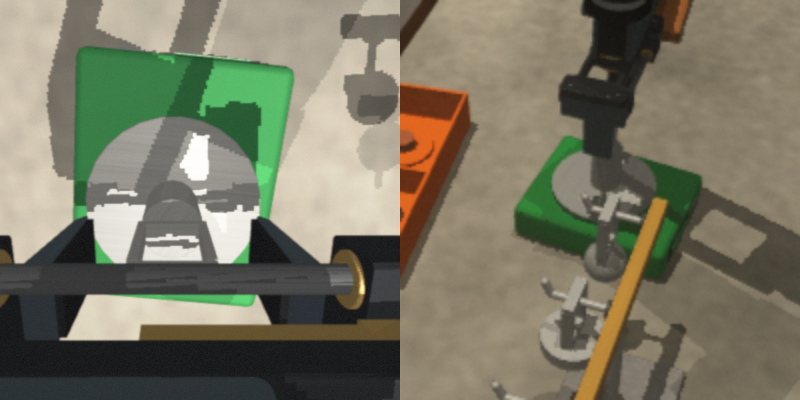

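The fingers are clear on both sides and the weight stands on the pan, so I'll go straight up.

>>> {"api": "drive_tool", "payload": {
  "plan": [
    [0,0,0,0,0,10,85],
    [0,0,0,0,0,30,85],
    [0,0,0,0,0,60,85],
    [0,0,0,0,0,100,85],
    [0,0,0,0,0,140,85],
    [0,0,0,-40,0,160,85],
    [0,0,0,-80,0,160,85],
    [0,0,0,-120,0,160,85],
    [0,0,0,-120,0,160,85],
    [0,0,0,-120,0,160,85]
  ]
}}

```text
time_s: 14.32
ee_pos: [413.9, -253.6, 311.7]
ee_rot: [-104.4, 89.8, -18.4]
force: [0.1, 0.5, -0.1]
gripper_width: 85.1
```

```bash
python3 - <<'E'
from h import *
s=state();print(s["force"],s["qvel"].round(2))
I={}
for n in("side","scene"):
    I[n]=grab_frame(n)
    for l in("cylinder_weight","disc_weight","ball_weight","pan"):
        for r in place_of(n,l)[:1]:
            px=np.array(r["location"])*[640,400];print(n,l,round(r["p"],2),px.round(1),at_z(cam(n),px,{"pan":66,"cylinder_weight":182}.get(l,220)).round(1))
cv2.imwrite("pics/f.png",np.hstack([cv2.resize(I["side"][100:300,240:440],(400,400)),cv2.resize(I["scene"][110:310,160:360],(400,400))])[:,:,::-1])
E
```

```text
[ 0.09781957  0.5445923  -0.10528808] [ 0.62  1.31 -0.5  -0.01 -0.07 -0.02]
side cylinder_weight 0.82 [346.  128.9] [ 526.6 -242.2  182. ]
side disc_weight 0.93 [330.  217.6] [491.9  68.1 220. ]
side ball_weight 0.65 [343.  176.2] [492.1 -44.5 220. ]
side pan 0.67 [344.5 159.4] [ 527.3 -258.5   66. ]
scene cylinder_weight 0.92 [224.5 186.6] [ 530.8 -255.   182. ]
scene disc_weight 0.86 [355.2 179.9] [496.1  68.7 220. ]
scene ball_weight 0.81 [307.4 173.7] [492.2 -49.7 220. ]
scene pan 0.81 [231.7 216.3] [ 533.6 -254.5   66. ]
```

View pics/f.png

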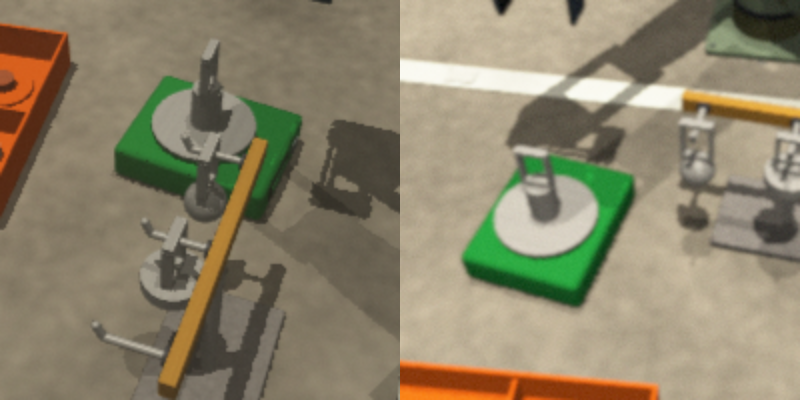

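Both cameras show the weight upright near the pan centre, and the disc and ball still hanging. The arm is clear, so I'll hand the job in.

```bash
python3 -c "
from workcell import env
print(env.job_done())"
```

```text
the job is handed in; nothing more can be done
None
```

The cylinder weight is standing upright near the middle of the balance pan, and the job is handed in; no verdict is reported. I pinched it by its stirrup, lifted it 28 mm, drew it 100 mm off the peg and carried it to the pan. I set it down in millimetre steps until the force showed contact, then released it and backed away, all in about 14 s of robot time.

**Position:** the weight measured within about 3 mm of the pan centre from the scene camera and about 16 mm from the side camera. Both are inside the 35 mm limit. The side camera's estimate of a tall object is the less reliable of the two.

**Bystanders:** the disc and ball still hang on their pegs. Their camera readings scatter by up to about 10 mm from one picture to the next, and I saw no real shift.

**Arm:** it ended clear of everything, with the force sensor near zero. No check failed.

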